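# Lock the capsule tray with its slotted disc and bar

### The arm

A 7-joint arm with a two-finger parallel gripper is mounted at the origin on the work surface. World frame = base frame: x ahead of the robot, y to its left, z up, the work surface at z = 0. Lengths are in mm, angles in rad, forces in N, time in s.
With the tool pointing down it reaches from about 350 to 900 mm from the base axis. Payload 8.1 kg.
Tool frame: the origin (TCP) lies midway between the tips of the shut fingers; the grasp point (between the pads) lies 19 mm behind it; x points along the fingers, y is the direction in which the jaws open and shut, and the axes are right-handed (so a half turn about x gives the same grasp; the last joint's range is limited). The gripper opens to 92 mm and grips with 3 to 60 N. Pads are 19 mm wide; open, the fingers measure 130 mm over their backs; the gripper's body (75 mm by 190 mm) begins 47 mm behind the grasp point.
Start: joints at [-1.374, 0.434, 0.025, 1.573, -0.012, 1.134, -0.075], TCP at [184.608, 597.128, 226.742] pointing down, gripper open.
Joint ranges: [-2.62, 2.62], [-0.44, 2.09], [-1.27, 1.32], [0.08, 2.57], [-1.32, 4.46], [0.12, 2], [-2.74, 2.74]. Speed limits (rad/s): [2.22, 2.22, 3.01, 3.01, 3.14, 3.14, 3.14].

### API

Orientations are given as a rotation vector (axis times angle).
In Python, from rig import * gives the robot as it stands. The module is installed in compiled form; this text tells all that it offers.
- The arm moves only by the shell command python3 -m creep 'ROWS' [OPENING] [FORCE]. ROWS is JSON, a list of rows, each a list of 2 entries, a list of its own where there are three numbers: the shift along the tool's x, y, z in m, then the turn about the tool's x in rad. A call has exactly 10 rows; each row is the pose to reach, as a shift and turn from the pose measured when the call began, along the tool's axes at that moment; what a row does not reach only later rows make up. A row lasts 1/10 s, in which the tool goes at most 50 mm and 8.59 degrees, less where a joint would pass 70% of its speed; a pose out of reach is approached as far as the arm can. A call with a gripper value outside its range is refused whole. OPENING is the gripper's target within -1 to 1 (fully open at 1, half-way at 0, shut at -1), set as the call begins (- or left out, the last holds). The fingers move at their own pace and stop on an object; FORCE is the grip in N (left out, the last holds). Time passes only in rows, so rows that repeat a pose let the fingers close, or fill a call up. It gives the time, the measured TCP pose, the force and the opening at its end, in the units of the state.
- observe(): the state, without advancing time (a new reading comes with each control period).
- read_camera(name): name is "side" or "top" or "wrist"; returns a dict with "pixels" (480x640x3 uint8, red, green, blue), "z_map" (480x640 float32, mm along the optical axis (not along the pixel's ray), 0 where there is no reading), "fx", "fy", "cx", "cy" (pixels), "k1" (the pictures are not rectified: a ray, as slopes to the right and down, at radius r is drawn at 1 + k1 r^2 times it, then the intrinsics apply), "R" (3x3) and "t" (3): a world point X has camera coordinates R X + t; the wrist camera has in their place "tool_from_camera" (4x4, takes a point from camera to tool coordinates, whose origin is the TCP and whose axes are the tool frame's). Camera axes: x right, y down, z forward; pixel columns grow to the right and rows downward; lengths in mm; the calibration is good to about 2 mm. A picture is of the moment at which its call begins: read the wrist's pose just before it.
- sign_off(): hands the job in, once; it reports no verdict.
The state is a dict: "clock": time; "joint_pos": joint angles; "qd": joint speeds; "effort": joint torques, N m; "eef_pos": TCP position; "orientation": TCP orientation; "contact_force": force on the tool from outside, world axes, zero at the start; "moment": the same for the moment, N m; "width": finger opening in mm.
Only numpy, scipy, OpenCV 4.12 (cv2) and the standard library are available. Lean on these libraries where they do the work, as an engineer would, in place of code of your own. Each camera call takes 0.05 s, during which the arm holds its last target. There are 200 camera calls.

### The job

Lock the capsule tray: with your fingertips, push one of the black posts round to turn the yellow disc until its slot lines up with the steel bar, then push the bar by its red head plate through the slot and the tray's ear, fully home, until the plate meets the guide. Push only: do not lift the bar, leave the jar, the tamper and the cup where they stand, and let go of everything at the end.

Things in the scene. Friction and masses are not known exactly. Their poses are not given: they have to be found in the camera images.
- lock_base: Fixed lock: a dark steel rail plate (x -60 to 60, y -265 to 90 mm, top face z 20) bolted to a white tray of orange and green capsules (x 65 to 265, y -95 to 155, up to 42 mm high). Origin on the table under the disc's axis, z up. The bar slides on the plate along +y of this body, on the line x = 0, through the guide, the disc and the tray's ear. Does not move.
- guide_mouth (a point): Fixed aluminium guide, a tunnel that holds the bar's front: this point is the middle of its end face towards the head plate (y -100 mm in lock_base, 28 mm above the table). It is 35 mm wide, 50 mm long along the bar, top 40.5 mm above the table; opening 19 mm wide, 15.5 mm high.
- tray_ear (a point): Middle of the tray's aluminium ear, a fixed tunnel of the same section beyond the disc, y 50 to 70 mm in lock_base. The bar's nose ends in it.
- disc (a joint): Angle of the yellow slotted disc about its vertical axis (rad, counter-clockwise from above positive). At 0, and equally at pi, the slot lies along the bar's path. Turns either way, stays where it is left (dry friction, 4 to 5 N at a post). Starts between 0.6 and 2.5. The bar enters only within about 0.15 rad of the path; its tapered nose then straightens the disc.
- disc_center (a point): Centre of the yellow disc's top plane, on its axis, 40.5 mm above the table. The disc is 90 mm across: two D-shaped halves, 20 mm thick, 22 mm apart; the channel between them is the slot, with a black floor. This point's y axis lies along the slot.
- post_a (a point): Top centre of one black round finger post on the disc, 14 mm in diameter, standing 30 mm above the disc's top, 28 mm from the axis, square to the slot (on the disc's +x side). The post turns with the disc: seen from the axis it stands at the angle of joint disc, counted from lock_base's x axis.
- post_b (a point): Top centre of the other, equal post, opposite post_a (28 mm from the axis). Either one may be pushed.
- bar_head (a point): Centre of the bar's upright red head plate, 44 mm wide, 14 mm thick along the bar, 45 mm high, bottom on the rail plate. The bar is loose, held in the guide, about 0.3 kg, slides easily. At first this point is at y -225 to -245 mm in lock_base; fully home, the plate against the guide, at y -107. Its y axis points along the bar to the nose.
- bar_nose (a point): Tip of the steel bar, 175 mm ahead of bar_head along the bar. The bar is 16 mm wide and 14 mm high; over its last 14 mm it tapers to 8 mm wide. This point is at half its height.
- pill_jar_mid (a point): Centre of an amber pill jar with white cap, 56 mm in diameter, 85 mm high, upright; not to be disturbed.
- tamper_mid (a point): Centre of a steel hand tamper, 52 mm across the foot, 72 mm high, upright; not to be disturbed.
- steel_cup_mid (a point): Centre of an open steel cup, 68 mm across the rim, 55 mm high, upright; not to be disturbed.
Mind the look-alikes: they are no part of the job. There is more than one size of the part that bears bar_head; the job needs the middle-sized.

How it is judged (in metres and radians):
On the way, in this order (a step that is already met when the one before it is completed fails the run):
1. the disc's slot lines up with the bar (angle between the y axis of disc_center and the y axis of lock_base, either way round below 0.15 rad), for 0.2 s.
2. the bar is pushed through the slot, fully home (y of bar_head in the frame of lock_base above -0.111 m and angle between the y axis of disc_center and the y axis of lock_base, either way round below 0.15 rad), for 0.2 s.
At the end, for the whole second after the job is handed in: The bar lies flat and at rest, fully home through the slot and the ear (head plate within 4 mm of the guide), the slot along the bar within 0.15 rad, and the jar, tamper and cup within 20 mm of where they stood (all of step 2 and z of bar_head in the frame of lock_base below 0.052 m and angle between bar_head's own z axis and vertical below 0.1 rad and linear speed of bar below 0.02 m/s and distance of each of pill_jar_mid, tamper_mid, steel_cup_mid from where it was at the start of the episode below 0.02 m); the robot touches nothing.
It fails at once if the bar is lifted or tipped (head more than 9 mm up, or tilted over 0.15 rad) (z of bar_head in the frame of lock_base above 0.052 m or angle between bar_head's own z axis and vertical above 0.15 rad).
It fails at once if the amber pill jar is moved more than 20 mm (distance of pill_jar_mid from where it was at the start of the episode above 0.02 m).
It fails at once if the steel hand tamper is moved more than 20 mm (distance of tamper_mid from where it was at the start of the episode above 0.02 m).
It fails at once if the steel cup is moved more than 20 mm (distance of steel_cup_mid from where it was at the start of the episode above 0.02 m).
It also fails if it takes over 45 s, if anything falls off the work surface, if the arm or the gripper's body presses on something with over 40 N, if the wrist force passes 120 N, or if a joint passes its speed limit or range.

## Working session

There is one attempt and no reset: what is moved stays moved. The work goes in short steps, Python scripts to look and compute and a shell command to move; the robot and the scene stay as the last step left them, time stands still between calls to the robot, and variables do not carry over. Pictures are saved under pics/ and viewed, about 8 in all and at most 12, crops included, and the job is handed in when it is done.

```bash
mkdir -p pics; cat > h.py <<'E'
from rig import *
import numpy as np, cv2
from scipy.spatial.transform import Rotation as Ro
def cloud(c, s=None):
    # per-pixel world points from z_map
    v,u=np.mgrid[0:480,0:640]
    K=np.array([[c['fx'],0,c['cx']],[0,c['fy'],c['cy']],[0,0,1.]])
    p=np.stack([u,v],-1).reshape(-1,1,2).astype(float)
    n=cv2.undistortPoints(p,K,np.array([c['k1'],0,0,0.])).reshape(480,640,2)
    z=c['z_map'][...,None]
    P=np.concatenate([n*z,z],-1)
    if 'R' in c: return (P-np.array(c['t']))@np.array(c['R'])
    T=np.array(c['tool_from_camera']); P=P@T[:3,:3].T+T[:3,3]
    return P@Ro.from_rotvec(s['orientation']).as_matrix().T+np.array(s['eef_pos'])
def save(n,im): cv2.imwrite('pics/'+n,im[...,::-1])
E
python3 - <<'E'
from h import *
s=observe();print(s)
for n in ['top','side']:
    c=read_camera(n); np.save(n+'.npy',c,allow_pickle=True); save(n+'0.png',c['pixels'])
    print(n,c['R'],c['t'],c['fx'],c['k1'])
print(Ro.from_rotvec(s['orientation']).as_matrix())
E
```

```text
{'clock': 0.0, 'joint_pos': array([-1.37359879,  0.43521504,  0.02498357,  1.5740886 , -0.01158445,
        1.13401413, -0.07511406]), 'qd': array([-1.71493188e-03,  2.73000141e-03,  1.31780623e-04,  7.82792143e-04,
       -3.56969910e-05, -1.79571053e-04,  1.06272270e-04]), 'effort': array([-1.17861258e-03, -6.67858672e+01,  9.84564275e-01, -3.14457464e+01,
       -6.06346875e-02,  4.30490007e-02,  1.66990621e-04]), 'eef_pos': array([184.49355018, 596.61221715, 225.95333348]), 'orientation': array([ 0.23412782,  1.55802575, -0.23661515]), 'contact_force': array([-0.46900675, -1.63236827,  0.21161949]), 'moment': array([ 0.02771083,  0.00911353, -0.00127585]), 'width': 92.13629277110176}
top [[ 0.00244572 -0.99992659  0.0118677 ]
 [-0.99063329 -0.00404292 -0.13648931]
 [ 0.13652727 -0.01142272 -0.99057046]] [-37.46641227 575.01350494 982.64264295] 449.80761185781995 -0.06711559000043783
side [[ 0.99475977 -0.10161399 -0.01129628]
 [-0.06634028 -0.55744594 -0.82755845]
 [ 0.07779445  0.82397125 -0.56126589]] [-578.75854984   82.71985771 1226.21389744] 593.6543748297203 -0.02702086135972592
[[-3.09965024e-04  2.95409472e-01  9.55370686e-01]
 [-1.54969279e-03  9.55369443e-01 -2.95409591e-01]
 [-9.99998751e-01 -1.57209771e-03  1.61662818e-04]]
```

View pics/top0.png

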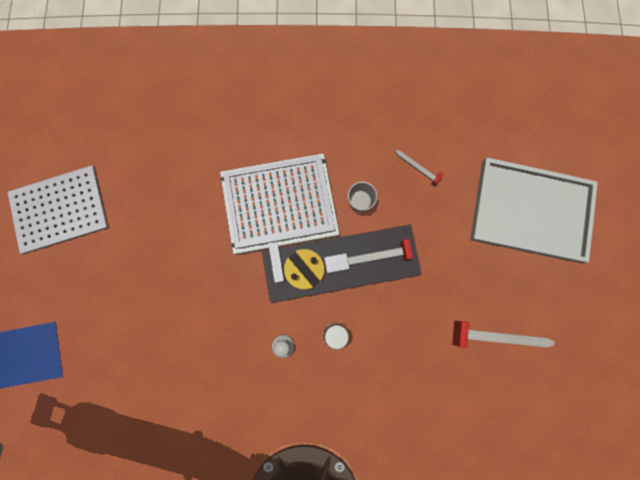

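View pics/side0.png

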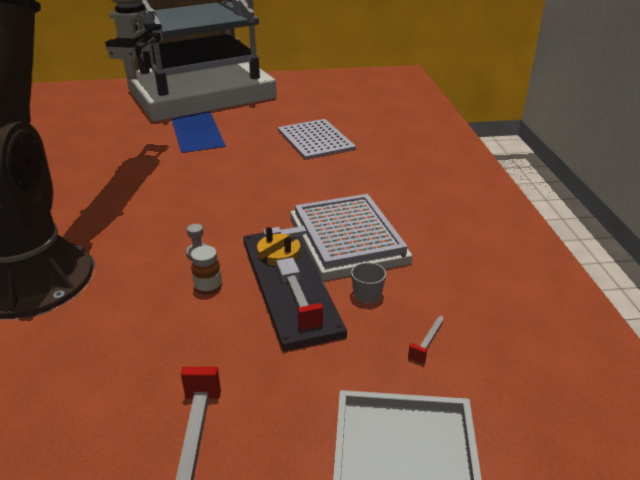

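Top view: the red-headed parts are a small bar at (435,178), a bar lying in the guide at (407,250), and a large bar at (462,335). The one at (407,250) fits, as it is middle-sized and held in the guide on the rail plate. The posts are at about (314,261) and (295,277), the disc at (304,269), the jar at (337,337), the tamper at (283,346) and the cup at (362,197). Next I'll measure these and check the bar in a crop.

```bash
python3 - <<'E'
from h import *
c=np.load('top.npy',allow_pickle=True).item(); W=cloud(c); im=c['pixels'];hsv=cv2.cvtColor(im,cv2.COLOR_RGB2HSV)
save('crop1.png',cv2.resize(im[215:315,220:440],None,fx=3.6,fy=3.6,interpolation=cv2.INTER_CUBIC))
box=np.zeros((480,640),bool); box[215:310,255:430]=1
H,S,V=[hsv[...,i].astype(int) for i in range(3)]
yel=box&(H>18)&(H<32)&(S>130)&(V>90)
P=W[yel]; t=P[(P[:,2]>33)&(P[:,2]<48)]
(cu,cv),r=cv2.minEnclosingCircle(np.argwhere(yel)[:,::-1].astype(np.float32)); print('yellow z',np.median(P[:,2]),len(t),'circ',cu,cv,r)
(x,y),r=cv2.minEnclosingCircle(t[:,:2].astype(np.float32)); print('disc',x,y,r)
D=np.array([x,y])
hi=box&(W[...,2]>58)&(np.hypot(W[...,0]-x,W[...,1]-y)<60)
n,l,st,ce=cv2.connectedComponentsWithStats(hi.astype(np.uint8))
for i in range(1,n): print('post',ce[i],st[i,4],W[l==i].mean(0), W[l==i][:,2].max())
red=box&((H<5)|(H>174))&(S>190)&(np.arange(640)[None]>395)&(W[...,2]>52)
Q=W[red]; print('head',len(Q),Q.mean(0),Q.min(0),Q.max(0),cv2.minAreaRect(Q[:,:2].astype(np.float32)))
# rail plate
pl=(box&(abs(W[...,2]-20)<6)&(V<80))
R=cv2.minAreaRect(W[pl][:,:2].astype(np.float32));print('plate',R,cv2.boxPoints(R))
# steel bar grey
b=box&(S<70)&(V>110)&(W[...,2]>27)&(W[...,2]<48)&(np.arange(640)[None]>325)
q=W[b][:,:2].astype(np.float32); print('bar line',len(q),cv2.fitLine(q,cv2.DIST_HUBER,0,.01,.01).ravel())
for nme,(u0,v0) in dict(jar=(337,337),tamp=(283,346),cup=(362,197)).items():
    m=np.zeros((480,640),bool);m[v0-20:v0+20,u0-20:u0+20]=1;m&=W[...,2]>30;print(nme,W[m].mean(0),W[m].min(0),W[m].max(0))
E
```

```text
yellow z 41.179354840421695 791 circ 303.85205078125 269.0410461425781 20.243053436279297
disc 516.9329833984375 1.5666332244873047 44.988800048828125
post [313.35294118 259.82352941] 34 [534.31301528 -19.96733304  70.72990939] 76.09877802901363
post [293.6969697  276.09090909] 33 [498.53049174  22.75342483  70.40539767] 74.49352711240016
head 10 [ 554.48616534 -226.74583785   60.15246712] [ 542.05741681 -234.58802464   54.89076371] [ 564.59373212 -221.9422743    65.56275377] ((553.4658813476562, -228.89271545410156), (24.752504348754883, 9.320831298828125), 12.602667808532715)
plate ((532.5775756835938, -84.49655151367188), (118.62075805664062, 349.3301086425781), 10.545953750610352) [[ 442.30115    76.3629  ]
 [ 506.23694  -267.06647 ]
 [ 622.854    -245.356   ]
 [ 558.9182     98.073364]]
bar line 895 [ 1.3330483e-01 -9.9107510e-01  5.4393921e+02 -1.3035069e+02]
jar [372.79559254 -67.06278878  94.27172516] [345.28829036 -97.51660177  30.60320354] [ 435.5616424   -23.91447335 1052.30460432]
tamp [350.71313595  44.36889896 132.3553808 ] [329.13931913 -23.91447335  57.37150352] [ 435.5616424    66.02460544 1052.30460432]
cup [ 680.88267728 -129.21185771   83.35272128] [ 435.5616424  -162.32929208   30.21907847] [ 715.06238368  -23.91447335 1052.30460432]
```

View pics/crop1.png

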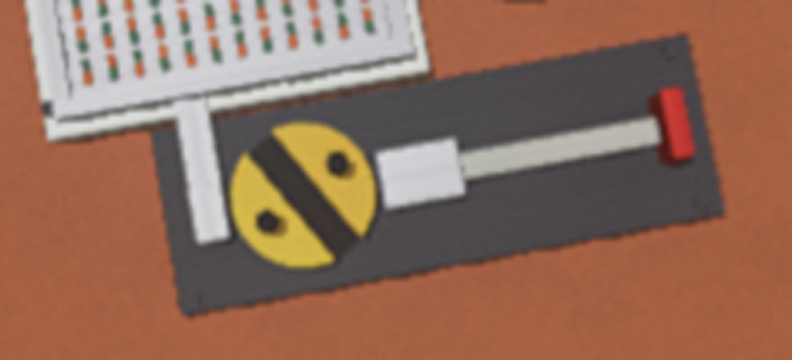

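The crop confirms it: the middle bar sits in the guide with its red head at crop (676,125), and the slot runs diagonally. The lock's yaw is about 10.3° and the disc about 2.09 rad, so it needs +60°. I'll use shut fingers as a flat pusher, push post_b along lock +y, then push the head the same way. First comes the transfer.

```bash
cat >> h.py <<'E'
YAW=np.radians(10.3); XB=np.array([np.cos(YAW),np.sin(YAW)]); YB=np.array([-np.sin(YAW),np.cos(YAW)]); D=np.array([516.8,1.5])
def go(lx,ly,z):
    s=observe(); R=Ro.from_rotvec(s['orientation']).as_matrix(); p=np.array(s['eef_pos'])
    t=np.r_[D+lx*XB+ly*YB,z]; a=np.arctan2(R[1,1],R[0,1]); d=(a-YAW+np.pi)%(2*np.pi)-np.pi
    q=p[:2]-D; print('clock',s['clock'],'lock xyz',q@XB,q@YB,p[2],'F lock',s['contact_force'][:2]@XB,s['contact_force'][:2]@YB,s['contact_force'][2],'w',s['width'])
    print('shift m',(R.T@(t-p)/1000).round(4),'turn',round(d,3),'q',s['joint_pos'].round(2),'Rx',R[:,0].round(3))
E
python3 -m creep '[[[0,-0.031,0.033],0.1],[[0,-0.062,0.066],0.2],[[0,-0.093,0.099],0.3],[[0,-0.124,0.132],0.4],[[0,-0.155,0.165],0.5],[[0,-0.186,0.198],0.6],[[0,-0.217,0.231],0.7],[[0,-0.248,0.264],0.8],[[0,-0.279,0.297],0.9],[[0,-0.310,0.330],1.0]]' -1 20
python3 -c "
from h import *
go(24,-53,130)"
```

```text
clock: 1.1
eef_pos: [408.6, 201.2, 226.5]
orientation: [1.009, 1.323, -1.011]
contact_force: [1.0, 0.8, -0.4]
width: 16.0
clock 1.1 lock xyz -70.74746422095055 215.87586180153897 226.5088776460645 F lock 1.1535509288971004 0.6130123906287015 -0.43257102126091185 w 16.001461308119772
shift m [0.0967 0.071  0.276 ] turn 0.087 q [-0.92  0.15  0.4   1.99 -0.07  1.01 -0.22] Rx [-0.    -0.001 -1.   ]
```

```bash

python3 -m creep '[[[0.01,0.009,0.035],0.01],[[0.02,0.018,0.069],0.02],[[0.03,0.027,0.104],0.03],[[0.045,0.036,0.138],0.04],[[0.06,0.045,0.173],0.05],[[0.07,0.054,0.207],0.06],[[0.08,0.063,0.242],0.07],[[0.09,0.071,0.276],0.087],[[0.097,0.071,0.276],0.087],[[0.097,0.071,0.276],0.087]]'
python3 - <<'E'
from h import *
go(24,-53,52)
s=observe();c=read_camera('wrist');save('w1.png',c['pixels']);np.save('w1.npy',(c,s),allow_pickle=True)
W=cloud(c,s);im=c['pixels'];H,S,V=[x.astype(int) for x in cv2.split(cv2.cvtColor(im,cv2.COLOR_RGB2HSV))]
y=(H>18)&(H<32)&(S>130)&(V>90)&(abs(W[...,2]-40)<8);print('yel',y.sum())
if y.sum()>99:
    print(cv2.minEnclosingCircle(W[y][:,:2].astype(np.float32)),np.median(W[y][:,2]))
E
```

```text
clock: 2.1
eef_pos: [548.9, -47.0, 128.4]
orientation: [1.075, 1.29, -1.08]
contact_force: [0.1, 0.9, -0.2]
width: 0.4
clock 2.1 lock xyz 22.93260516619231 -53.511398163314844 128.44061682123433 F lock 0.27159499478499843 0.8388803873574788 -0.18436932314896853 w 0.4185079867981248
shift m [ 0.0764  0.0013 -0.0006] turn -0.002 q [-0.37  0.45  0.49  1.9  -0.27  0.86  0.44] Rx [-0.003 -0.002 -1.   ]
yel 9439
((516.5330200195312, 1.6218498945236206), 45.310359954833984) 41.34627400325434
```

View pics/w1.png

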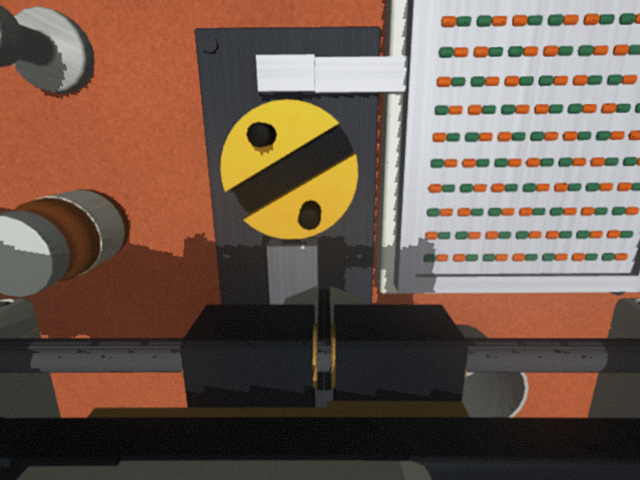

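The wrist view shows the disc at (290,168), with posts at (262,133) and (310,214), and its centre agrees with the top camera. Next I descend behind post_b (310,214) and push.

```bash

python3 -m creep '[[[0.02,0.001,0],0],[[0.04,0.001,0],0],[[0.06,0.001,0],0],[[0.077,0.001,0],0],[[0.077,0.001,0],0],[[0.077,0.001,-0.007],0],[[0.077,0.001,-0.014],0],[[0.077,0.001,-0.021],0],[[0.077,0.001,-0.028],0],[[0.077,0.001,-0.032],0]]'
cat > look.py <<'E'
from h import *
import sys
go(24,-17,52)
s=observe();c=read_camera('wrist');im=c['pixels'];save(sys.argv[1],im)
W=cloud(c,s);q=W[...,:2]-D;lx=q@XB;ly=q@YB;r=np.hypot(lx,ly)
H,S,V=[x.astype(int) for x in cv2.split(cv2.cvtColor(im,cv2.COLOR_RGB2HSV))]
# slot: dark floor below disc top, inside disc
y=(H>18)&(H<32)&(S>130)&(V>60)&(r<46)
for n,c2 in (('all',None),):
    k,l,st,ce=cv2.connectedComponentsWithStats(y.astype(np.uint8))
    for i in range(1,k):
        if st[i,4]>300: m=l==i; print('half',st[i,4],lx[m].mean().round(1),ly[m].mean().round(1))
m=(abs(r-28)<12)&(W[...,2]>55)&(W[...,2]<75)&(ly>-5 if 0 else True)&(V<70)
k,l,st,ce=cv2.connectedComponentsWithStats(m.astype(np.uint8))
for i in range(1,k):
    if st[i,4]>60: m=l==i; a,b=lx[m].mean(),ly[m].mean(); print('post?',ce[i].round(),st[i,4],a.round(1),b.round(1),'deg',np.degrees(np.arctan2(b,a)).round(1))
E
python3 look.py w2.png
```

```text
clock: 3.15
eef_pos: [554.2, -21.8, 55.7]
orientation: [1.079, 1.265, -1.074]
contact_force: [20.9, -18.4, -4.3]
width: 0.7
clock 3.15 lock xyz 32.61121069486145 -29.57117505515898 55.67517853765373 F lock 17.246817574545776 -21.789923565622413 -4.252515806293622 w 0.7418933930476204
shift m [ 0.0034 -0.0087 -0.0126] turn -0.005 q [-0.38  0.55  0.45  1.97 -0.34  0.68  0.45] Rx [ 0.018 -0.011 -1.   ]
half 8685 -19.3 13.8
half 6315 25.0 -0.7
post? [184. 226.] 1250 -23.3 14.1 deg 148.9
post? [308. 285.] 1506 26.0 -12.2 deg -25.1
```

View pics/w2.png

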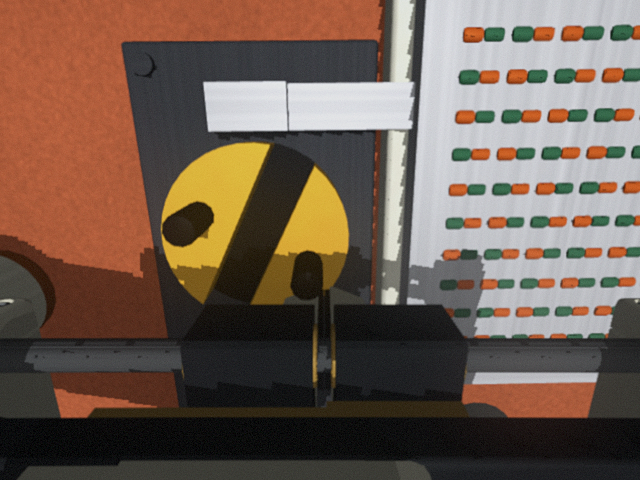

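The disc has turned about 32°, with the slot now running (290,150)→(235,300) and 28° left. I'll continue slowly.

```bash

python3 -m creep '[[[0.001,-0.001,-0.003],0],[[0.002,-0.002,-0.005],0],[[0.003,-0.002,-0.007],0],[[0.003,-0.002,-0.009],0],[[0.003,-0.002,-0.011],0],[[0.003,-0.002,-0.012],0],[[0.003,-0.002,-0.013],0],[[0.003,-0.002,-0.014],0],[[0.003,-0.002,-0.014],0],[[0.003,-0.002,-0.014],0]]'
python3 look.py w3.png
```

```text
clock: 4.2
eef_pos: [550.7, -5.5, 54.2]
orientation: [1.081, 1.266, -1.069]
contact_force: [3.5, -5.2, 0.9]
width: 0.6
clock 4.2 lock xyz 32.13244154731165 -12.965822122467298 54.24560816843271 F lock 2.5633179092419307 -5.719614762996512 0.927500945379345 w 0.6181909208738392
shift m [ 0.0021 -0.0082  0.004 ] turn -0.003 q [-0.41  0.54  0.44  1.98 -0.35  0.67  0.42] Rx [ 0.02  -0.008 -1.   ]
half 5969 22.5 19.9
half 6290 -23.6 11.0
post? [315. 288.] 1756 28.5 3.6 deg 7.1
post? [188. 302.] 1276 -26.0 -2.5 deg -174.5
```

```bash

python3 -m creep '[[[0,0,0.008],0],[[0,0,0.016],0],[[0,0,0.024],0],[[-0.01,-0.004,0.034],0],[[-0.03,-0.008,0.044],0],[[-0.045,-0.008,0.044],0],[[-0.06,-0.008,0.044],0],[[-0.075,-0.008,0.044],0],[[-0.075,-0.008,0.044],0],[[-0.075,-0.008,0.044],0]]'
python3 look.py w4.png
```

```text
clock: 5.25
eef_pos: [548.9, -50.1, 129.9]
orientation: [1.081, 1.266, -1.069]
contact_force: [-0.6, -0.5, -0.7]
width: 0.3
clock 5.25 lock xyz 22.36024820772638 -56.47189965933222 129.857805870346 F lock -0.6401935385631877 -0.4086705325437365 -0.7296484339572257 w 0.3236367080647348
shift m [ 0.0774  0.     -0.0404] turn -0.004 q [-0.38  0.43  0.5   1.92 -0.27  0.83  0.44] Rx [ 0.021 -0.008 -1.   ]
half 4995 23.6 6.6
half 5214 -22.8 -1.9
post? [329. 162.] 437 27.1 5.9 deg 12.3
post? [238. 179.] 495 -26.0 -3.9 deg -171.6
```

View pics/w4.png

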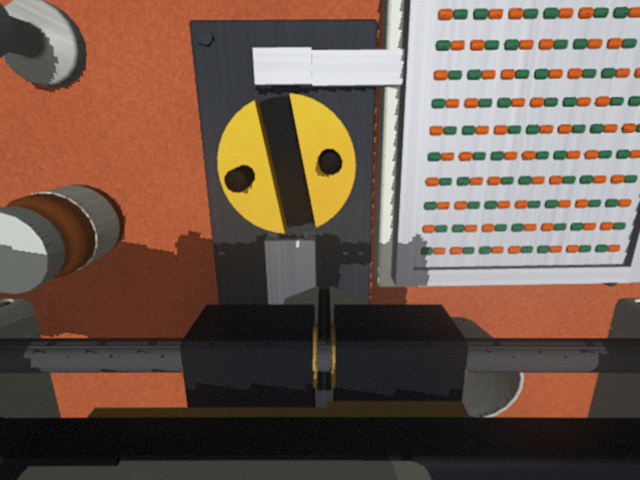

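The overshoot is about 10° CCW (slot from (272,97) to (300,232)), slightly outside tolerance. I'll nudge post_a (238,179) the same way from the guide side by about 5 mm.

```bash

python3 -m creep '[[[0,-0.025,0],0],[[0.02,-0.049,0],0],[[0.05,-0.049,0],0],[[0.077,-0.049,0],0],[[0.077,-0.049,-0.01],0],[[0.077,-0.049,-0.02],0],[[0.077,-0.049,-0.026],0],[[0.077,-0.049,-0.03],0],[[0.077,-0.049,-0.032],0],[[0.077,-0.049,-0.033],0]]'
python3 look.py w5.png
```

```text
clock: 6.3
eef_pos: [496.4, -26.3, 51.7]
orientation: [1.081, 1.266, -1.068]
contact_force: [-0.1, -0.7, -1.0]
width: 0.5
clock 6.3 lock xyz -25.00367003435118 -23.673800812674482 51.65205770175875 F lock -0.2456550117709001 -0.680656031564841 -1.0292977685172333 w 0.5339582775842178
shift m [ 0.0005  0.049  -0.0068] turn -0.003 q [-0.39  0.48  0.44  2.11 -0.35  0.6   0.47] Rx [ 0.021 -0.008 -1.   ]
half 8105 20.8 10.9
half 6085 -26.6 10.0
post? [448. 257.] 1274 25.4 7.1 deg 15.7
post? [318. 285.] 1416 -27.5 -5.0 deg -169.7
```

```bash

python3 -m creep '[[[0,0,-0.001],0],[[0,0,-0.002],0],[[0,0,-0.003],0],[[0,0,-0.004],0],[[0,0,-0.005],0],[[0,0,-0.0055],0],[[0,0,-0.006],0],[[0,0,-0.006],0],[[0,0,-0.006],0],[[0,0,-0.006],0]]'
python3 look.py w6.png
```

```text
clock: 7.35
eef_pos: [494.5, -21.9, 51.4]
orientation: [1.081, 1.266, -1.071]
contact_force: [-2.3, -6.4, 2.9]
width: 0.2
clock 7.35 lock xyz -26.171941044821786 -19.046832348203743 51.425282440555385 F lock -3.445997733838458 -5.879116171502726 2.9478878393087227 w 0.16467065015860793
shift m [ 0.0003  0.0502 -0.0023] turn -0.005 q [-0.41  0.48  0.45  2.12 -0.34  0.6   0.46] Rx [ 0.019 -0.009 -1.   ]
half 7415 21.5 11.1
half 6055 -25.6 14.3
post? [450. 275.] 1279 26.0 3.6 deg 7.8
post? [320. 287.] 1395 -28.1 -1.0 deg -177.9
```

```bash

python3 -m creep '[[[0,0,0.012],0],[[0,0,0.024],0],[[-0.025,0,0.037],0],[[-0.05,0.01,0.037],0],[[-0.078,0.026,0.037],0],[[-0.078,0.026,0.037],0],[[-0.078,0.026,0.037],0],[[-0.078,0.026,0.037],0],[[-0.078,0.026,0.037],0],[[-0.078,0.026,0.037],0]]'
python3 look.py w7.png
python3 - <<'E'
from h import *
go(0,-285,130)
c=read_camera('side');save('side2.png',c['pixels'][200:360,180:420])
W=cloud(c);im=c['pixels'];H,S,V=[x.astype(int) for x in cv2.split(cv2.cvtColor(im,cv2.COLOR_RGB2HSV))]
q=W[...,:2]-D;lx=q@XB;ly=q@YB
m=((H<5)|(H>174))&(S>190)&(abs(lx)<60)&(ly<-150)&(ly>-280)&(W[...,2]>28)&(W[...,2]<75)
print('head',m.sum(),[np.percentile(a[m],[5,50,95]).round(1) for a in (lx,ly,W[...,2])])
E
```

```text
clock: 8.4
eef_pos: [524.2, -53.3, 129.6]
orientation: [1.08, 1.267, -1.073]
contact_force: [-0.2, 0.1, -0.3]
width: 0.5
clock 8.4 lock xyz -2.4947414917578388 -55.23657472704863 129.57350564807146 F lock -0.13295290868468942 0.16417146887840536 -0.26960220859151013 w 0.5020977369078772
shift m [ 0.0775  0.0251 -0.0393] turn -0.005 q [-0.4   0.4   0.52  1.98 -0.26  0.81  0.44] Rx [ 0.018 -0.009 -1.   ]
half 4888 23.7 3.4
half 4971 -24.1 1.1
post? [372. 170.] 474 26.8 2.4 deg 5.1
post? [279. 175.] 444 -27.1 -0.1 deg -179.7
clock 8.45 lock xyz -2.3071725467955266 -55.21022195624237 129.71568779601063 F lock -0.5840403559051348 0.17206602812892982 -0.020340601947171386 w 0.17926061828050582
shift m [0.0025 0.0035 0.2298] turn -0.005 q [-0.4   0.4   0.52  1.98 -0.26  0.81  0.44] Rx [ 0.018 -0.009 -1.   ]
head 463 [array([-20.1,  -1.3,  17.9]), array([-245.1, -242.3, -233.8]), array([30.6, 52. , 65.5])]
```

View pics/w7.png

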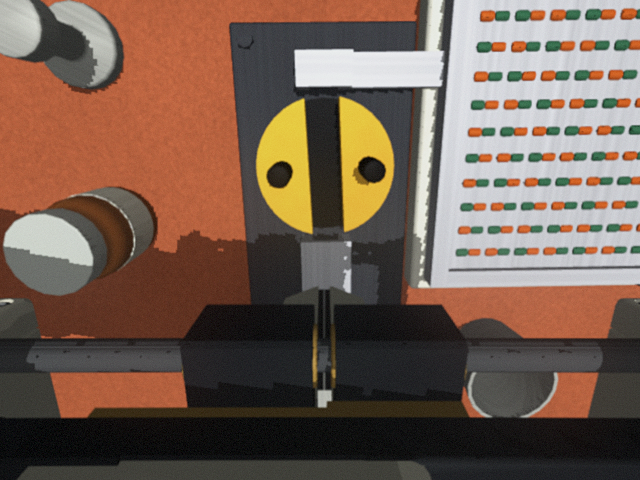

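The slot (325,97)→(327,232) is now lined up within about 2.5°. The head's back face is at lock y ≈ -243. I'll go behind the head and descend.

```bash

python3 -m creep '[[[0,0,0.045],0],[[0,0.001,0.09],0],[[0,0.002,0.135],0],[[0,0.003,0.18],0],[[0,0.003,0.224],0],[[0.01,0.003,0.23],0],[[0.04,0.003,0.23],0],[[0.07,0.003,0.23],0],[[0.092,0.003,0.23],0],[[0.092,0.003,0.23],0]]'
python3 -c "
from h import *
go(0,-270,36)"
```

```text
clock: 9.5
eef_pos: [567.0, -278.4, 37.3]
orientation: [1.08, 1.272, -1.074]
contact_force: [0.1, 0.4, 0.8]
width: 0.5
clock 9.5 lock xyz -0.6725629897961174 -284.35697519148727 37.34253905037813 F lock 0.13100845762949387 0.3472760504020555 0.8122183398380042 w 0.5174239047309566
shift m [ 0.0012  0.0006 -0.0144] turn -0.005 q [ 0.08  0.67  0.44  1.78 -0.4   0.76  0.9 ] Rx [ 0.013 -0.007 -1.   ]
```

```bash

python3 -m creep '[[[0,0,-0.01],0],[[0,0,-0.02],0],[[0,0,-0.028],0],[[0,0,-0.036],0],[[0,0,-0.044],0],[[0,0,-0.052],0],[[0,0,-0.060],0],[[0,0,-0.068],0],[[0,0,-0.076],0],[[0,0,-0.084],0]]'
python3 -c "
from h import *
go(0,-126,36)"
```

```text
clock: 10.5
eef_pos: [553.1, -196.8, 37.7]
orientation: [1.08, 1.269, -1.075]
contact_force: [0.2, -5.0, 3.6]
width: 0.6
clock 10.5 lock xyz 0.28652554434817584 -201.5560613220044 37.66665654197176 F lock -0.6476000248465555 -4.944653973732566 3.5715030805302286 w 0.5834628583876597
shift m [ 0.0008 -0.0007 -0.0756] turn -0.006 q [-0.06  0.62  0.45  1.9  -0.4   0.7   0.79] Rx [ 0.015 -0.009 -1.   ]
```

```bash

python3 -m creep '[[[0.001,0,-0.009],0],[[0.001,0,-0.018],0],[[0.001,-0.001,-0.027],0],[[0.001,-0.001,-0.036],0],[[0.001,-0.001,-0.045],0],[[0.001,-0.001,-0.053],0],[[0.001,-0.001,-0.060],0],[[0.001,-0.001,-0.065],0],[[0.001,-0.001,-0.068],0],[[0.001,-0.001,-0.070],0]]'
python3 -c "
from h import *
go(0,-124,36)"
```

```text
clock: 11.5
eef_pos: [540.1, -128.0, 36.0]
orientation: [1.08, 1.268, -1.075]
contact_force: [1.2, -4.9, 3.2]
width: 0.7
clock 11.5 lock xyz -0.2065640515758563 -131.6152222962967 36.030677479074996 F lock 0.3081627161746114 -5.017694768569105 3.213873606865197 w 0.6504863715096953
shift m [-0.0001  0.0002 -0.0076] turn -0.006 q [-0.19  0.58  0.46  1.98 -0.4   0.65  0.69] Rx [ 0.016 -0.009 -1.   ]
```

Free sliding at about 5 N. I'll finish slowly until the guide pushes back.

```bash

python3 -m creep '[[[0,0,-0.001],0],[[0,0,-0.002],0],[[0,0,-0.003],0],[[0,0,-0.004],0],[[0,0,-0.005],0],[[0,0,-0.006],0],[[0,0,-0.007],0],[[0,0,-0.008],0],[[0,0,-0.008],0],[[0,0,-0.008],0]]'
python3 -c "
from h import *
go(0,-124,36)"
```

```text
clock: 12.5
eef_pos: [539.0, -121.9, 36.1]
orientation: [1.08, 1.265, -1.076]
contact_force: [1.8, -10.2, 1.8]
width: 0.2
clock 12.5 lock xyz -0.18676398166296942 -125.3954982193671 36.06051503471966 F lock -0.10135917951603281 -10.365129424902422 1.8194886808936181 w 0.22207339942066795
shift m [ 0.      0.0002 -0.0014] turn -0.007 q [-0.21  0.58  0.46  1.99 -0.4   0.64  0.68] Rx [ 0.017 -0.011 -1.   ]
```

```bash

python3 -m creep '[[[0,0,-0.002],0],[[0,0,-0.003],0],[[0,0,-0.004],0],[[0,0,-0.005],0],[[0,0,-0.006],0],[[0,0,-0.006],0],[[0,0,-0.006],0],[[0,0,-0.006],0],[[0,0,-0.006],0],[[0,0,-0.006],0]]'
python3 -c "
from h import *
go(0,-124,36)"
```

```text
clock: 13.5
eef_pos: [539.0, -122.0, 36.3]
orientation: [1.079, 1.256, -1.081]
contact_force: [3.7, -21.2, -6.0]
width: 0.5
clock 13.5 lock xyz -0.2647142107790661 -125.42791881579096 36.280720324120786 F lock -0.15661669723207383 -21.47036398332995 -6.009378561637148 w 0.45044939839759257
shift m [ 0.0003  0.0002 -0.0014] turn -0.011 q [-0.22  0.58  0.47  1.99 -0.4   0.64  0.67] Rx [ 0.02  -0.018 -1.   ]
```

The bar has stopped hard: force rises to 21 N with no motion, at the expected home position. I'll let go by backing off 50 mm and rising, then check.

```bash

python3 -m creep '[[[0,0,0.01],0],[[0,0,0.025],0],[[0,0,0.05],0],[[0,0,0.07],0],[[-0.03,0,0.09],0],[[-0.07,0,0.12],0],[[-0.11,0,0.15],0],[[-0.15,0,0.18],0],[[-0.15,0,0.2],0],[[-0.15,0,0.2],0]]'
python3 - <<'E'
from h import *
go(0,-124,36)
im0=read_camera('top')['pixels'];c=read_camera('side');im=c['pixels']
a=cv2.resize(im0[215:315,220:440],(792,360),interpolation=cv2.INTER_CUBIC);b=cv2.resize(im[215:345,180:420],(443,240),interpolation=cv2.INTER_CUBIC)
save('end.png',np.vstack([a,np.hstack([b,np.zeros((240,349,3),np.uint8)])]))
W=cloud(c);H,S,V=[x.astype(int) for x in cv2.split(cv2.cvtColor(im,cv2.COLOR_RGB2HSV))]
q=W[...,:2]-D;lx=q@XB;ly=q@YB
m=((H<5)|(H>174))&(S>190)&(abs(lx)<60)&(ly<-80)&(ly>-280)&(W[...,2]>28)&(W[...,2]<75)
print('head',m.sum(),[np.percentile(k[m],[5,50,95]).round(1) for k in (lx,ly,W[...,2])])
o=np.load('top.npy',allow_pickle=True).item()['pixels']
for n,(u,v) in dict(jar=(337,337),tamp=(283,346),cup=(362,197)).items():
    print(n,cv2.absdiff(o,im0)[v-18:v+18,u-18:u+18].mean())
E
```

```text
clock: 14.5
eef_pos: [569.1, -320.0, 191.8]
orientation: [1.081, 1.253, -1.083]
contact_force: [0.5, -0.2, 0.2]
width: 0.3
clock 14.5 lock xyz -6.015991880998758 -325.6508374502786 191.77810284912758 F lock 0.4488910113505349 -0.249904163952558 0.24554792413262128 w 0.32401810612036935
shift m [ 0.1511  0.0003 -0.2052] turn -0.015 q [ 0.06  0.53  0.55  1.6  -0.3   1.07  0.86] Rx [ 0.022 -0.02  -1.   ]
head 390 [array([-20.2,  -1.2,  17.8]), array([-117.2, -114. , -106.3]), array([30.5, 50.5, 65.4])]
jar 19.561985596707817
tamp 19.054269547325102
cup 18.59130658436214
```

View pics/end.png

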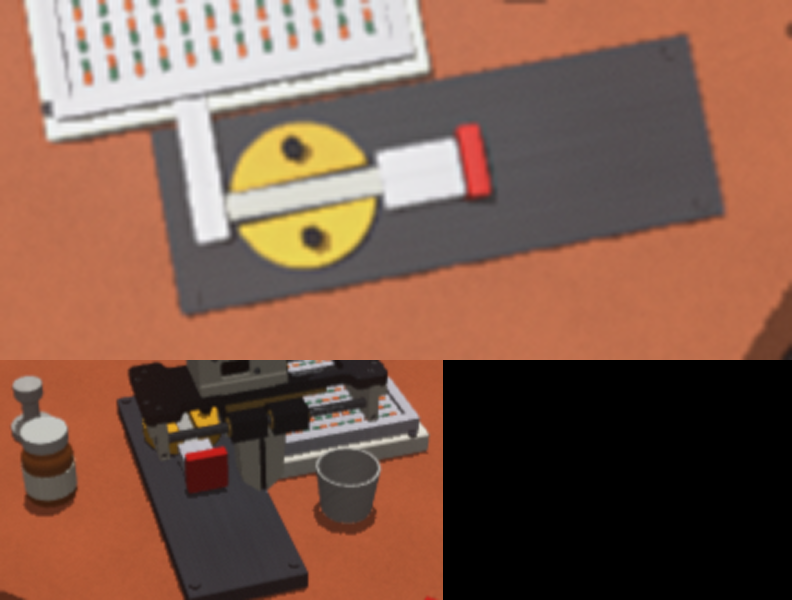

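The picture shows the head plate (475,160) flush against the guide. The bar runs through the slot into the ear (225,205), and the jar, tamper and cup are standing in place.

```bash
python3 -c "
from rig import *
print(sign_off())"
```

```text
the job is handed in; nothing more can be done
None
```

The tray is locked and the job is handed in at about 14.6 s on the robot's clock; `sign_off()` reports no verdict.

**What I did:** With shut fingers I turned the disc by post_b. It overshot by about 10°, so I nudged it back with post_a to within about 2.5° of the bar's path. I then pushed the middle-sized bar by its red plate until it stopped against the guide, at 21 N with no further motion, and backed well clear.

**Last checks:**
- **Bar:** the back of the head plate measures y ≈ -114 mm, so its centre is at about -107. The top of the plate is at 65 mm, so it is not lifted.
- **Slot and ear:** the last picture shows the bar running through the slot into the ear.
- **Contact:** the wrist force is about zero.
- **Jar, tamper and cup:** they look undisturbed by eye, but I did not measure their positions again. Comparing the pictures before and after was inconclusive: they differed by about 19 grey levels around all three alike, which I put down to a change in brightness.

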